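# Hang the dried shutters on the hive window

## Robot

A 6-joint arm with a two-finger parallel gripper is mounted at the origin on the work surface. World frame = base frame: x ahead of the robot, y to its left, z up, the work surface at z = 0. Lengths are in m, angles in rad, forces in N, time in s.
With the tool pointing down it reaches from about 0.35 to 0.775 m from the base axis. Payload 5.5 kg.
Tool frame: the origin (TCP) lies at the very end of the fingers, on their centre line; the grasp point (between the pads) lies 19 mm behind it (env.grip_point_offset is the distance from the TCP to the grasp point, in m); z points along the fingers, y is the line along which they close (so a half turn about z gives the same grasp; the last joint's range is limited). The gripper opens to 85 mm and grips with 20 to 120 N. Pads are 22 mm wide; open, the fingers measure 114 mm over their backs; the gripper's body (76 mm by 85 mm) begins 54 mm behind the grasp point. The pads swing forward as they close: fully open they stand 13 mm farther back than shut.
Start: joints at [-1.289, 0.313, 0.046, 1.304, 0, 1.431], TCP at [0.235, -0.525, 0.231] pointing down, gripper open.
Joint ranges: [-2.76, 2.76], [-0.86, 1.69], [-1.03, 1.26], [-2.2, 2.34], [-1.47, 1.5], [-3.14, 3.14]. Speed limits (rad/s): [2.57, 2.57, 3.14, 3.14, 3.14, 3.14].

## Interface

Orientations are given as a unit quaternion [w, x, y, z].
In Python, from workcell import sensors, imaging, workorder, env gives the robot as it stands.
- The arm moves only by the shell command python3 -m handwheel 'ROWS' [FORCE]. ROWS is JSON, a list of rows, each a list of 5 numbers: the shift along the tool's x, y, z in mm, then the turn about the tool's z in rad, then the opening, from 0 (shut) to 1 (fully open). A call has 1 to 8 rows; each row is the pose to reach, as a shift and turn from the pose commanded when the call began, along the tool's axes at that moment; what a row does not reach only later rows make up. A row lasts 1/10 s, in which the tool goes at most 50 mm and 8.59 degrees, less where a joint would pass 70% of its speed; a pose out of reach is approached as far as the arm can. A call with a gripper value outside its range is refused whole. The fingers move at their own pace and stop on an object; FORCE is the grip in N (left out, the last holds). Time passes only in rows, so rows that repeat a pose let the fingers close. It gives the time, the measured TCP pose, the force, the opening and the grip force at its end, in the units of the state.
- sensors.get_state(): the state, without advancing time (a new reading comes with each control period).
- imaging.read_camera(name): name is "scene" or "top" or "wrist"; returns a dict with "color" (400x640x3 uint8, blue, green, red), "z_map" (400x640 float32, m along the optical axis (not along the pixel's ray), 0 where there is no reading), "fx", "fy", "cx", "cy" (pixels), "xyz" and "rotation" of the camera in the world. Camera axes: x right, y down, z forward; pixel columns grow to the right and rows downward; lengths in m; the calibration is good to about 2 mm. A picture is of the moment at which its call begins.
- workorder.hand_in(): hands the job in; it is judged then, once.
The state is a dict: "clock": time; "joint_pos": joint angles; "qvel": joint speeds; "tau": joint torques, N m; "tcp_pos": TCP position; "orientation": TCP orientation; "wrist_force": force on the tool from outside, world axes, zero at the start; "ft_torque": the same for the moment, N m; "finger_gap": finger opening in m; "grip_force": force on a finger pad.
Only numpy, scipy, OpenCV 4.12 (cv2) and the standard library are available. Lean on these libraries where they do the work, as an engineer would, in place of code of your own. Each camera call takes 0.05 s, during which the arm holds its last target. There are 200 camera calls.

## Task

The two window shutters have dried in the sprung clips of the sloping drying strip. Take them one at a time: pull a shutter out of its clip and hang it right way up on one of the two pairs of pintle pins beside the hive window, both knuckles fully down on their pins, before you pull the other, which goes on the other pair. The two parts without knuckles stay in their clips, and the jar and filling knife stay where they are.

Things in the scene. Friction and masses are not known exactly. Their poses are not given: they have to be found in the camera images.
- shutter1_center (a point): middle of a window shutter: stained pine board 110 mm wide, 150 high, 14 thick, 0.16 kg, with two black steel knuckles on one side edge. Axes: x across its width towards the knuckle edge, y its thickness, z from lower to top edge. At the start its lower edge is in a clip and it leans 30 degrees from vertical in its own plane, top towards the robot, knuckles on the far, higher side
- shutter1_knuckle_lower (a point): centre of the lower mouth of that shutter's lower knuckle, a steel tube 14 mm high, 18 mm outside, 10 mm bore, open at both ends, its bore along the board's z; 68 mm from the board's middle plane along the board's x, 30 mm above its lower edge, mid-thickness
- shutter1_knuckle_upper (a point): centre of the lower mouth of that shutter's upper knuckle, a steel tube 14 mm high, 18 mm outside, 10 mm bore, open at both ends, its bore along the board's z; 68 mm from the board's middle plane along the board's x, 118 mm above its lower edge, mid-thickness
- shutter2_center (a point): middle of the other shutter, the same in every way, in another clip; axes as for the first. Two sprung nylon rollers of the clip sit in a V drip groove 13 mm above a part's lower edge; pulled straight along its own z it breaks out with about 12 to 18 N in the first 6 mm and is clear of the clip after 20 mm
- shutter2_knuckle_lower (a point): centre of the lower mouth of that shutter's lower knuckle, a steel tube 14 mm high, 18 mm outside, 10 mm bore, open at both ends, its bore along the board's z; 68 mm from the board's middle plane along the board's x, 30 mm above its lower edge, mid-thickness
- shutter2_knuckle_upper (a point): centre of the lower mouth of that shutter's upper knuckle, a steel tube 14 mm high, 18 mm outside, 10 mm bore, open at both ends, its bore along the board's z; 68 mm from the board's middle plane along the board's x, 118 mm above its lower edge, mid-thickness
- pintle_near_lower (a point): foot of the lower pintle pin at the window end nearer to the robot: upright steel pin 7 mm in diameter, 18 mm high, round tip, on a 16 mm collar. The point is on the pin's axis at the collar's top, where the knuckle's lower mouth rests. Upper and lower pins are in line, 88 mm apart, 16 mm out from the wall, so knuckles must come in sideways above their pins, then down. Axes as the hive's
- pintle_near_upper (a point): foot of the upper pintle pin at the window end nearer to the robot: upright steel pin 7 mm in diameter, 18 mm high, round tip, on a 16 mm collar. The point is on the pin's axis at the collar's top, where the knuckle's lower mouth rests. Upper and lower pins are in line, 88 mm apart, 16 mm out from the wall, so knuckles must come in sideways above their pins, then down. Axes as the hive's
- pintle_far_lower (a point): foot of the lower pintle pin at the window end farther from the robot: upright steel pin 7 mm in diameter, 18 mm high, round tip, on a 16 mm collar. The point is on the pin's axis at the collar's top, where the knuckle's lower mouth rests. Upper and lower pins are in line, 88 mm apart, 16 mm out from the wall, so knuckles must come in sideways above their pins, then down. Axes as the hive's
- pintle_far_upper (a point): foot of the upper pintle pin at the window end farther from the robot: upright steel pin 7 mm in diameter, 18 mm high, round tip, on a 16 mm collar. The point is on the pin's axis at the collar's top, where the knuckle's lower mouth rests. Upper and lower pins are in line, 88 mm apart, 16 mm out from the wall, so knuckles must come in sideways above their pins, then down. Axes as the hive's
- hive: fixed pine hive body, open box 508 mm long (x), 413 wide (y), 244 high, to the robot's right; its stained wall with the glazed window faces +y, outer face at y = +206 mm. Origin: centre of its underside, z up. Pintle pairs at x = -126 (near) and +126 mm (far). A shutter may stand at any angle on its pins; square to the wall, knuckles to the wall, leaves most room for a gripper
- rack: fixed plywood drying stand 340 mm long (y), 170 deep (x); its top slopes 30 degrees, rising along +x, with an aluminium strip of four sprung clips 78 mm apart along y (middles at y = -117, -39, 39, 117). Origin: centre of its underside, z up; the strip's surface is 62 mm above it at the middle. Parts stand on that surface, square to it, their planes square to y
- slat_center (a point): middle of a plain stained board without knuckles, 110 mm wide, 95 mm high, 14 mm thick, in another clip; stays there
- entrance_block_center (a point): middle of a stained hive entrance block without knuckles, 110 mm wide, 74 mm high, 14 mm thick, with a notch 40 mm wide and 22 mm deep in its top edge, in another clip; stays there
- stain_jar: closed jar of wood stain, 72 mm in diameter, 95 mm high, bystander; origin at the centre of its underside
- filling_knife: flat filling knife with wooden handle, 210 mm long, lying on the bench, bystander; origin at the middle of its underside
Things that resemble listed ones, but are neither listed nor needed, are in the scene too. What is shaped like the part that bears shutter1_center but green, turquoise or yellow is not meant.

How it is judged:
On the way, in this order (a step that is already met when the one before it is completed fails the run):
1. one shutter is out of its clip while the other still stands in its own (((distance of shutter1_center from where it was at the start of the episode above 0.03 m and distance of shutter2_center from where it was at the start of the episode below 0.012 m) or (distance of shutter2_center from where it was at the start of the episode above 0.03 m and distance of shutter1_center from where it was at the start of the episode below 0.012 m))), for 0.1 s.
2. that shutter hangs on a pair of pintles while the other still stands in its clip (((((distance between shutter1_knuckle_lower and pintle_near_lower below 0.005 m and distance between shutter1_knuckle_upper and pintle_near_upper below 0.005 m) or (distance between shutter1_knuckle_lower and pintle_far_lower below 0.005 m and distance between shutter1_knuckle_upper and pintle_far_upper below 0.005 m)) and distance of shutter2_center from where it was at the start of the episode below 0.012 m) or (((distance between shutter2_knuckle_lower and pintle_near_lower below 0.005 m and distance between shutter2_knuckle_upper and pintle_near_upper below 0.005 m) or (distance between shutter2_knuckle_lower and pintle_far_lower below 0.005 m and distance between shutter2_knuckle_upper and pintle_far_upper below 0.005 m)) and distance of shutter1_center from where it was at the start of the episode below 0.012 m))), for 0.2 s.
3. the other shutter is out of its clip while the first hangs on its pintles (((((distance between shutter1_knuckle_lower and pintle_near_lower below 0.005 m and distance between shutter1_knuckle_upper and pintle_near_upper below 0.005 m) or (distance between shutter1_knuckle_lower and pintle_far_lower below 0.005 m and distance between shutter1_knuckle_upper and pintle_far_upper below 0.005 m)) and distance of shutter2_center from where it was at the start of the episode above 0.03 m) or (((distance between shutter2_knuckle_lower and pintle_near_lower below 0.005 m and distance between shutter2_knuckle_upper and pintle_near_upper below 0.005 m) or (distance between shutter2_knuckle_lower and pintle_far_lower below 0.005 m and distance between shutter2_knuckle_upper and pintle_far_upper below 0.005 m)) and distance of shutter1_center from where it was at the start of the episode above 0.03 m))), for 0.1 s.
At the end, for the whole second after the job is handed in: both shutters hang on the hive, one on each pair of pintles, the lower mouth of each knuckle within 5 mm of the foot of its pin (lower on lower, upper on upper), released and at rest; the two parts without knuckles still stand in their clips, not moved more than 12 mm ((((distance between shutter1_knuckle_lower and pintle_near_lower below 0.005 m and distance between shutter1_knuckle_upper and pintle_near_upper below 0.005 m) and (distance between shutter2_knuckle_lower and pintle_far_lower below 0.005 m and distance between shutter2_knuckle_upper and pintle_far_upper below 0.005 m)) or ((distance between shutter1_knuckle_lower and pintle_far_lower below 0.005 m and distance between shutter1_knuckle_upper and pintle_far_upper below 0.005 m) and (distance between shutter2_knuckle_lower and pintle_near_lower below 0.005 m and distance between shutter2_knuckle_upper and pintle_near_upper below 0.005 m))) and linear speed of each of shutter1, shutter2 below 0.03 m/s and contact force between each of shutter1, shutter2 and the fingers below 0.1 N and distance of each of slat_center, entrance_block_center from where it was at the start of the episode below 0.012 m); the robot touches nothing.
It fails at once if a part without knuckles is shifted more than 12 mm in its clip or pulled out (distance of any of slat_center, entrance_block_center from where it was at the start of the episode above 0.012 m).
It fails at once if the jar or the filling knife is moved more than 30 mm (distance of any of stain_jar, filling_knife from where it was at the start of the episode above 0.03 m).
It also fails if it takes over 64 s, if anything falls off the work surface, if the arm or the gripper's body presses on something with over 40 N, if the wrist force passes 120 N, or if a joint passes its speed limit or range.

## Working session

There is one attempt and no reset: what is moved stays moved. The work goes in short steps, Python scripts to look and compute and a shell command to move; the robot and the scene stay as the last step left them, time stands still between calls to the robot, and variables do not carry over. Pictures are saved under pics/ and viewed, at most 10 in all, crops included, and the job is handed in when it is done.

```bash
ls; mkdir -p pics; cat > h.py <<'E'
import numpy as np, cv2
from workcell import sensors, imaging
from scipy.spatial.transform import Rotation as R
def grab(n):
    d=imaging.read_camera(n); np.savez(f'{n}.npz',**d); return d
def load(n): return dict(np.load(f'{n}.npz'))
def cloud(d):
    v,u=np.mgrid[0:400,0:640]; z=d['z_map']
    P=np.stack([(u-d['cx'])/d['fx']*z,(v-d['cy'])/d['fy']*z,z],-1)
    r=np.asarray(d['rotation']); r=R.from_quat(np.roll(r,-1)).as_matrix() if r.size==4 else r
    W=P@r.T+np.asarray(d['xyz']); W[z==0]=np.nan; return W
E
python3 - <<'E'
from h import *
ims=[]
for n in('scene','top'):
    d=grab(n); cv2.imwrite(f'pics/{n}0.png',d['color']); print(n,d['xyz'],d['rotation'],d['fx'])
s=sensors.get_state(); print(s['tcp_pos'],s['orientation'],s['finger_gap'],s['clock'])
print(R.from_quat(np.roll(s['orientation'],-1)).as_matrix().round(3))
E
```

```text
pics
scene [1.27857431 0.52842524 0.89989254] [-0.18983134  0.39755244  0.80925909 -0.38860757] 395.8790333259354
top [ 0.40434029 -0.06361072  1.55330781] [-0.0366161   0.71193648 -0.70062836  0.03042386] 407.62650511260927
[ 0.23525447 -0.52418519  0.23049954] [-7.97653854e-04  9.77843172e-01  2.09337266e-01 -6.13699232e-05] 0.08562160801004447 0.1
[[ 0.912  0.409 -0.   ]
 [ 0.409 -0.912  0.002]
 [ 0.    -0.002 -1.   ]]
```

View pics/scene0.png

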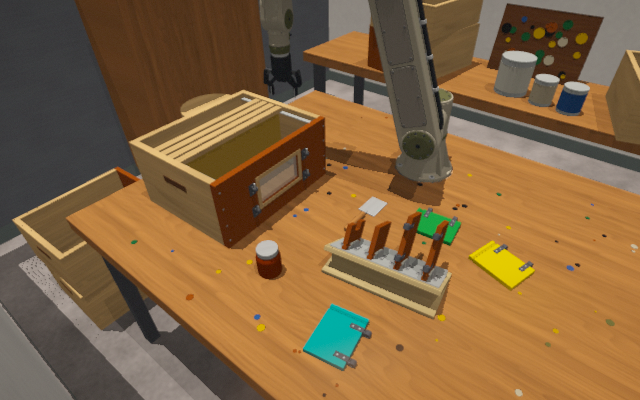

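View pics/top0.png

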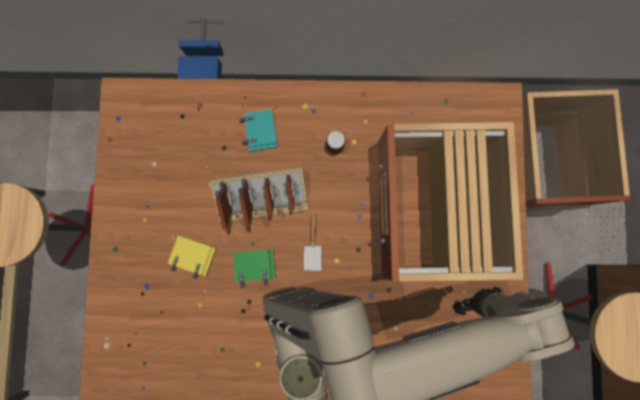

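The scene view shows two tall shutters in the rack clips at about (407,238) and (435,250). The slat and the block are at (378,240) and (352,232). The pins stand beside the window at about (252,192) and (305,155). The top view puts the shutters at columns 225 and 246, with free bench between rack and hive near row 230.

```bash
cat > m1.py <<'E'
from h import *
S=cloud(load('scene'));T=cloud(load('top'))
def plane(P):
    c=np.median(P,0)
    for _ in range(6):
        u,s,v=np.linalg.svd(P-c,full_matrices=False); n=v[2]; d=(P-c)@n; P=P[abs(d)<max(2*np.median(abs(d)),.0015)]; c=P.mean(0)
    return c,n,len(P)
def img(W,sl): return W[sl].reshape(-1,3)
print('bench', [np.nanmedian(img(W,s)[:,2]).round(4) for W,s in((S,np.s_[300:330,200:260]),(T,np.s_[180:240,130:160]))])
w=S[150:225,222:325].reshape(-1,3); w=w[np.isfinite(w).all(1)&(w[:,2]>.03)&(w[:,2]<.22)]
c,n,k=plane(w); print('wall',c,n,k,'yaw',np.degrees(np.arctan2(n[1],n[0]))-90)
hp=T[115:290,370:530].reshape(-1,3); rim=hp[(hp[:,2]>.235)&(hp[:,2]<.252)]
print('rim z',np.median(rim[:,2]), cv2.minAreaRect((rim[:,:2]*1000).astype(np.float32)))
# rack points
for nm,W,s in(('S',S,np.s_[205:315,320:455]),('T',T,np.s_[165:235,205:312])):
    P=W[s].reshape(-1,3); P=P[np.isfinite(P).all(1)&(P[:,2]>.012)]
    print(nm,'rack rect',cv2.minAreaRect((P[P[:,2]<.12][:,:2]*1000).astype(np.float32)), P.min(0),P.max(0))
d=load('scene')['color']; cv2.imwrite('pics/crop1.png',np.hstack([cv2.resize(d[200:310,320:460],None,fx=3.2,fy=5,interpolation=cv2.INTER_CUBIC)[:550,:400],cv2.resize(d[120:230,220:330],(400,550),interpolation=cv2.INTER_CUBIC)]))
E
python3 m1.py
```

```text
bench [np.float64(0.0), np.float64(0.0001)]
wall [ 0.56459265 -0.30742352  0.11788178] [ 0.1718106  -0.16732335 -0.97081616] 2972 yaw -134.24193680949296
rim z 0.2418518570635506 ((526.9697265625, -479.656005859375), (535.639404296875, 415.6900939941406), 1.8762608766555786)
S rack rect ((512.857177734375, 156.27474975585938), (518.44677734375, 364.31903076171875), 21.250940322875977) [ 0.23643084 -0.02875517  0.01200224] [0.79989442 0.35980407 0.22056952]
T rack rect ((529.2616577148438, 168.06385803222656), (263.10101318359375, 349.8075256347656), 8.910515785217285) [ 0.42481745 -0.01507531  0.01203021] [0.68378744 0.35840556 0.22109279]
```

View pics/crop1.png

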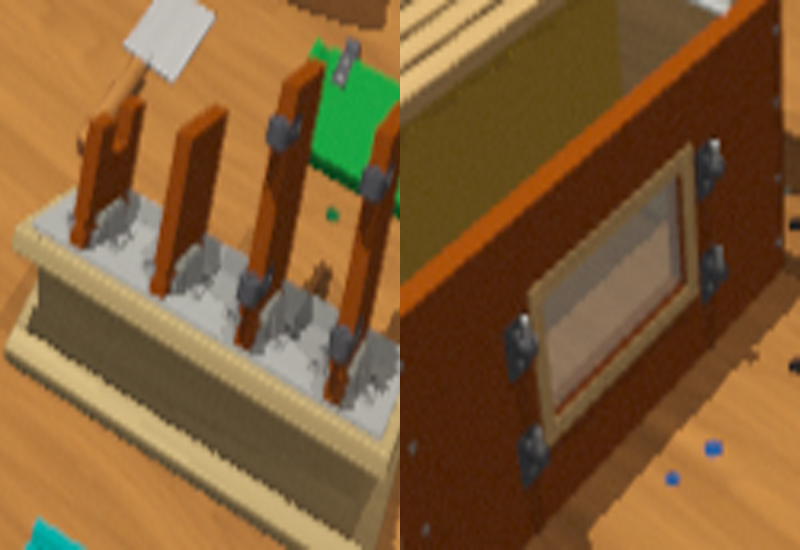

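The crop shows the shutter knuckles on the far edge and both pintle pairs on the wall. The near pair is at right, at crop (712,165) and (712,270). The far pair is at (520,345) and (532,455).

```bash
cat > m2.py <<'E'
from h import *
from m1 import plane
D=load('scene');S=cloud(D);T=cloud(load('top'))
hsv=cv2.cvtColor(D['color'],cv2.COLOR_BGR2HSV)
P=S.reshape(-1,3); C=hsv.reshape(-1,3).astype(int)
ok=np.isfinite(P).all(1)
m=ok&(P[:,1]>-.32)&(P[:,1]<-.22)&(P[:,2]>.02)&(P[:,2]<.225)&(P[:,0]>.25)&(P[:,0]<.8)&(C[:,0]<12)&(C[:,1]>150)
c,n,k=plane(P[m]); n*=np.sign(n[1]); yaw=np.arctan2(-n[0],n[1]); print('wall',c,n,k,np.degrees(yaw))
ex=np.array([np.cos(yaw),np.sin(yaw),0]);ey=np.array([-ex[1],ex[0],0])
# extents along x from wall
q=(P[m]-c); q=q[abs(q@n)<.004]; a=q@ex; print('wall x extent',np.percentile(a,[.2,99.8]), 'z',P[m][:,2].max())
# rim in top
hp=T[100:300,360:540].reshape(-1,3); rim=hp[(hp[:,2]>.23)&(hp[:,2]<.255)]-c; rx,ry=rim@ex,rim@ey
print('rim x',np.percentile(rx,[.3,99.7]),'y',np.percentile(ry,[.3,99.7]))
# pintles: points in front of wall
r=P-c; d=r@n; f=ok&(d>.006)&(d<.032)&(abs(r@ex)<.25)&(P[:,2]>.03)&(P[:,2]<.24)&(C[:,1]<130)
Q=np.c_[r@ex,d,P[:,2]][f]
import scipy.cluster.hierarchy as H
L=H.fcluster(H.linkage(Q,'single'),.012,'distance')
for l in set(L):
    g=Q[L==l]
    if len(g)>10: print(len(g),'mean',g.mean(0).round(4),'lo',np.percentile(g,3,axis=0).round(4),'hi',np.percentile(g,97,axis=0).round(4))
E
python3 m2.py | grep -v -e bench -e '^[ST] ' -e 'rim z'
cat > m3.py <<'E'
from h import *
from m1 import plane
for nm in('scene','top'):
    D=load(nm);P=cloud(D).reshape(-1,3);C=cv2.cvtColor(D['color'],cv2.COLOR_BGR2HSV).reshape(-1,3).astype(int)
    ok=np.isfinite(P).all(1)&(P[:,0]>.38)&(P[:,0]<.68)&(P[:,1]>-.04)&(P[:,1]<.37)&(P[:,2]>.012)&(P[:,2]<.26)
    m=ok&(C[:,0]<14)&(C[:,1]>170)&(P[:,2]>.07)
    Q=P[m]
    for yaw in [None]:
        best=min((np.radians(y) for y in np.arange(-5,20,.25)),key=lambda y:sum(np.sort(np.histogram(Q@[-np.sin(y),np.cos(y),0],np.arange(-.2,.5,.002))[0])[:-40]))
    y=best; ex=np.array([np.cos(y),np.sin(y),0]);ey=np.array([-ex[1],ex[0],0]);print(nm,'yaw',np.degrees(y))
    v=np.sort(Q@ey); br=np.split(v,np.where(np.diff(v)>.012)[0]+1)
    for b in br:
        if len(b)<25: continue
        g=Q[(Q@ey>=b[0])&(Q@ey<=b[-1])]; top=g[g[:,2]>g[:,2].max()-.04]
        print(len(g),'ey',np.percentile(g@ey,[3,50,97]).round(4),'ex',np.percentile(g@ex,[2,98]).round(4),'z',np.percentile(g[:,2],[2,98]).round(4))
        # per-board yaw
        A=np.polyfit(g@ex,g@ey,1); print('   slope deg',np.degrees(np.arctan(A[0])).round(2))
E
python3 m3.py | tail -n +5
```

```text
wall [ 0.56459265 -0.30742352  0.11788178] [ 0.1718106  -0.16732335 -0.97081616] 2972 yaw -134.24193680949296
wall [ 0.58536085 -0.27045424  0.12750537] [-2.93390030e-02  9.99569336e-01  6.05226564e-04] 1310 1.6812426071526343
wall x extent [-0.29856953  0.20334564] z 0.22497009270355472
rim x [-0.30503944  0.20156151] y [-4.13568164e-01 -2.29147090e-04]
34 mean [0.0767 0.0176 0.1697] lo [0.0681 0.0074 0.1606] hi [0.0825 0.0233 0.1848]
27 mean [0.0769 0.0186 0.0835] lo [0.0713 0.0123 0.0756] hi [0.0832 0.0249 0.0967]
24 mean [-0.1741  0.0172  0.0826] lo [-0.1838  0.007   0.0714] hi [-0.1646  0.024   0.0977]
26 mean [-0.1748  0.0169  0.1701] lo [-0.181   0.007   0.1588] hi [-0.1689  0.0219  0.1838]
T rack rect ((529.2616577148438, 168.06385803222656), (263.10101318359375, 349.8075256347656), 8.910515785217285) [ 0.42481745 -0.01507531  0.01203021] [0.68378744 0.35840556 0.22109279]
scene yaw 6.000000000000001
335 ey [-0.0041  0.0072  0.0113] ex [0.5256 0.6422] z [0.0756 0.1508]
   slope deg 1.52
416 ey [0.0748 0.085  0.0888] ex [0.517  0.6375] z [0.0769 0.1694]
   slope deg 0.04
471 ey [0.1523 0.1622 0.166 ] ex [0.5006 0.6332] z [0.0816 0.2153]
   slope deg 0.1
368 ey [0.2302 0.2396 0.2434] ex [0.5002 0.6301] z [0.0843 0.2183]
   slope deg -0.12
top yaw -5.0
```

```bash
cat > m4.py <<'E'
from h import *
y=np.radians(6.0); ex=np.array([np.cos(y),np.sin(y),0]);ey=np.array([-ex[1],ex[0],0])
c,s=np.cos(np.pi/6),.5
for nm in('scene','top'):
    D=load(nm);P=cloud(D).reshape(-1,3);C=cv2.cvtColor(D['color'],cv2.COLOR_BGR2HSV).reshape(-1,3).astype(int)
    for k,e0 in enumerate((.1592,.2368)):
        m=np.isfinite(P).all(1)&(abs(P@ey-e0)<.013)&(P[:,2]>.08)&(P[:,2]<.25)&(P@ex>.42)&(P@ex<.70)
        for t,mm in(('brown',m&(C[:,0]<14)&(C[:,1]>150)),('dark',m&(C[:,1]<110))):
            g=P[mm]; 
            if len(g)<5: continue
            u=g@ex*c+g[:,2]*s; w=-(g@ex)*s+g[:,2]*c
            print(nm,k,t,len(g),'u',np.percentile(u,[1,10,50,90,99]).round(4),'w',np.percentile(w,[1,50,90,99]).round(4),'ey',np.percentile(g@ey,[2,50,98]).round(4))
E
python3 m4.py
```

```text
scene 0 brown 472 u [0.5005 0.521  0.5856 0.5974 0.5998] w [-0.2375 -0.1556 -0.0959 -0.0902] ey [0.1519 0.1622 0.1664]
scene 0 dark 225 u [0.5544 0.576  0.6101 0.6179 0.6202] w [-0.2562 -0.2092 -0.1133 -0.1087] ey [0.1483 0.1631 0.1711]
scene 1 brown 374 u [0.5046 0.5259 0.591  0.5945 0.5965] w [-0.2365 -0.1553 -0.0932 -0.0883] ey [0.23   0.2396 0.2438]
scene 1 dark 222 u [0.5537 0.5707 0.6071 0.6145 0.6167] w [-0.2537 -0.2075 -0.1112 -0.1066] ey [0.2256 0.2392 0.2484]
top 0 brown 158 u [0.4877 0.5023 0.5357 0.5848 0.5966] w [-0.1818 -0.0934 -0.0888 -0.086 ] ey [0.1464 0.1494 0.1572]
top 0 dark 183 u [0.528  0.5572 0.5968 0.6132 0.6177] w [-0.2533 -0.1985 -0.107  -0.0889] ey [0.1472 0.1535 0.1674]
top 1 brown 212 u [0.4861 0.4992 0.5354 0.5804 0.5935] w [-0.1924 -0.1032 -0.0867 -0.0848] ey [0.224 0.227 0.236]
top 1 dark 192 u [0.5286 0.558  0.593  0.6097 0.6154] w [-0.2538 -0.1991 -0.108  -0.1026] ey [0.2248 0.23   0.247 ]
```

```bash
R='[[0,0,-60,0,1],[0,0,-110,0,1],[0,0,-160,0,1]]'; python3 -m handwheel '[[0,0,-50,0,1],[0,0,-100,0,1],[0,0,-150,0,1],[0,0,-150,0,1]]' 40
```

```text
clock: 0.5
tcp_pos: [0.2359, -0.5264, 0.3889]
orientation: [0.006, 0.978, 0.209, 0.0]
wrist_force: [0.4, -1.3, 0.5]
finger_gap: 0.0853
grip_force: 0.0
```

```bash
cat > g.py <<'E'
# usage: g.py x y z yaw_deg(bx heading of tool -x) -> tool shift mm, turn rad
from h import *; import sys
x,y,z,yaw=map(float,sys.argv[1:5]); s=sensors.get_state()
M=R.from_quat(np.roll(s['orientation'],-1)).as_matrix(); d=M.T@(np.array([x,y,z])-s['tcp_pos'])*1000
cur=np.degrees(np.arctan2(M[1,0],M[0,0])); t=(yaw+180-cur)%360; t=t-360 if t>180 else t
print('shift',d.round(1),'turn',round(-np.radians(t),4),'cur bx heading',round((cur+180)%360,2),'q',s['joint_pos'].round(2),'t',s['clock'],'F',s['wrist_force'].round(1))
E
python3 - <<'E'
from h import *
for nm in('scene','top'):
    P=cloud(load(nm)).reshape(-1,3); m=(P[:,2]>.08)&(P[:,2]<.1)&(abs(P[:,0]-.63)<.08)&(P[:,1]>-.2)&(P[:,1]<-.05)
    print(nm,'jar',m.sum(),P[m].min(0),P[m].max(0),cv2.minEnclosingCircle((P[m][:,:2]*1000).astype(np.float32)))
E
python3 -m handwheel '[[560,-620,0,-2.82,0.7],[560,-620,0,-2.82,0.7],[560,-620,0,-2.82,0.7],[560,-620,0,-2.82,0.7],[560,-620,0,-2.82,0.7],[560,-620,0,-2.82,0.7],[560,-620,0,-2.82,0.7],[560,-620,0,-2.82,0.7]]' 120
python3 g.py .512 .291 .33 6
```

```text
clock: 1.3
tcp_pos: [0.3584, -0.1421, 0.3808]
orientation: [-0.0, 0.687, 0.727, -0.0]
wrist_force: [0.3, -0.5, 0.0]
finger_gap: 0.0597
grip_force: 0.0
shift [423.7 177.8  50.9] turn -1.6191 cur bx heading 273.23 q [-0.59 -0.06 -0.02  1.61  0.    0.93] t 1.3 F [ 0.3 -0.5  0. ]Traceback (most recent call last):
  File "<stdin>", line 4, in <module>
    return umr_minimum(a, axis, None, out, keepdims, initial, where)
ValueError: zero-size array to reduction operation minimum which has no identity
```

```bash
python3 -m handwheel '[[424,178,51,-1.62,0.7],[424,178,51,-1.62,0.7],[424,178,51,-1.62,0.7],[424,178,51,-1.62,0.7],[424,178,51,-1.62,0.7],[424,178,51,-1.62,0.7],[424,178,51,-1.62,0.7],[424,178,51,-1.62,0.7]]'
python3 g.py .512 .291 .30 6
python3 - <<'E'
from h import *
for nm,sl in(('scene',np.s_[240:280,250:286]),('top',np.s_[125:158,322:350])):
    P=cloud(load(nm))[sl].reshape(-1,3); P=P[np.isfinite(P).all(1)]; P=P[(P[:,2]>.06)]
    print(nm,len(P),P.min(0),P.max(0), np.median(P,0))
E
```

```text
clock: 2.1
tcp_pos: [0.4935, 0.2321, 0.3363]
orientation: [-0.0, 0.156, 0.988, -0.0]
wrist_force: [1.3, -0.7, 0.3]
finger_gap: 0.0597
grip_force: 0.0
shift [ 0.5 61.8 36.2] turn -0.4178 cur bx heading 342.06 q [ 0.29  0.25  0.22  1.54 -0.    0.61] t 2.1 F [ 1.3 -0.7  0.3]
scene 514 [ 0.74070275 -0.12961634  0.06018771] [ 0.8094768  -0.06189378  0.10064084] [ 0.78047113 -0.08840245  0.09288168]
top 293 [ 0.73590815 -0.13306517  0.06059782] [ 0.8012879  -0.0658278   0.10375039] [ 0.76538479 -0.09925664  0.09360985]
```

```bash
python3 -m handwheel '[[0,50,30,-0.15,0.7],[0.5,62,36,-0.3,0.7],[0.5,62,36,-0.418,0.7],[0.5,62,36,-0.418,0.7],[0.5,62,36,-0.418,0.7],[0.5,62,36,-0.418,0.7]]'
python3 - <<'E'
from h import *
d=grab('wrist'); cv2.imwrite('pics/w1.png',d['color']); print(d['xyz'],d['rotation'])
E
python3 g.py .512 .291 .30 6
```

```text
clock: 2.7
tcp_pos: [0.5126, 0.2884, 0.3015]
orientation: [0.0, -0.048, 0.999, 0.0]
wrist_force: [-0.1, -0.1, 0.2]
finger_gap: 0.0599
grip_force: 0.0
[0.44158504 0.28161738 0.4445963 ] [0.09512494 0.66585112 0.73255387 0.10468214]
shift [0.4 2.7 1.7] turn -0.0089 cur bx heading 5.49 q [ 0.38  0.33  0.24  1.48 -0.    0.28] t 2.75 F [-1.3 -0.3  1.1]
```

View pics/w1.png

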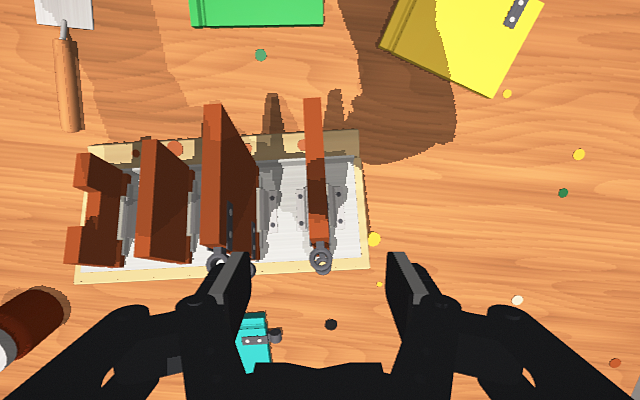

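The wrist view shows shutter B's top edge running from (313,100) to (318,240) between the open fingers, whose midpoint is about column 318. Its knuckle is at (320,260).

```bash
cat > m5.py <<'E'
from h import *
y=np.radians(6.0); ex=np.array([np.cos(y),np.sin(y),0]);ey=np.array([-ex[1],ex[0],0]); c,s=np.cos(np.pi/6),.5
D=load('wrist');W=cloud(D);C=cv2.cvtColor(D['color'],cv2.COLOR_BGR2HSV).astype(int)
m=np.isfinite(W).all(-1)&(C[...,0]<14)&(C[...,1]>150)&(W[...,2]>.13)
for e0 in (.157,.2355):
    g=W[m&(abs(W@ey-e0)<.02)&(W@ex>.42)]; u=g@ex*c+g[:,2]*s; w=-(g@ex)*s+g[:,2]*c
    t=g[w>np.percentile(w,99)-.005]
    print(len(g),len(t),'u',np.percentile(u,[1,99]).round(4),'w',np.percentile(w,[50,99]).round(4),'top ey',np.percentile(t@ey,[2,50,98]).round(4),'slope',np.degrees(np.polyfit(t@ex,t@ey,1)[0]).round(2),'zmax',g[:,2].max())
E
python3 m5.py
```

```text
5295 2799 u [0.4891 0.5977] w [-0.0926 -0.0894] top ey [0.1457 0.1541 0.1623] slope 3.29 zmax 0.3858673057257891
2693 2583 u [0.4856 0.5945] w [-0.0892 -0.0871] top ey [0.2232 0.2315 0.2391] slope 3.12 zmax 0.38589348836177223
```

```bash
sed -i 's/radians(6.0)/radians(9.0)/; s/(.157,.2355)/(.125,.203)/' m5.py; sed -i 's/radians(6.0)/radians(9.0)/; s/(.1592,.2368)/(.128,.206)/' m4.py; python3 m5.py; python3 m4.py
```

```text
5292 2789 u [0.4956 0.604 ] w [-0.0962 -0.0931] top ey [0.1196 0.1268 0.1333] slope 0.35 zmax 0.3858673057257891
2688 2578 u [0.4954 0.6042] w [-0.0949 -0.093 ] top ey [0.1976 0.2042 0.2107] slope 0.12 zmax 0.38589348836177223
scene 0 brown 472 u [0.5073 0.5277 0.5924 0.604  0.6063] w [-0.2413 -0.1594 -0.0997 -0.0939] ey [0.1212 0.1336 0.1348]
scene 0 dark 228 u [0.5614 0.583  0.6166 0.6243 0.6267] w [-0.26   -0.2183 -0.1174 -0.1123] ey [0.1168 0.1312 0.1396]
scene 1 brown 374 u [0.5145 0.5362 0.6011 0.6045 0.6065] w [-0.2424 -0.1612 -0.0991 -0.094 ] ey [0.1989 0.2092 0.2125]
scene 1 dark 226 u [0.5643 0.581  0.6175 0.6245 0.6266] w [-0.2602 -0.221  -0.1174 -0.1123] ey [0.1945 0.2075 0.2178]
top 0 brown 182 u [0.4934 0.5041 0.5363 0.5889 0.6026] w [-0.1849 -0.0976 -0.0924 -0.0897] ey [0.1188 0.1206 0.1318]
top 0 dark 181 u [0.5227 0.5622 0.6031 0.6194 0.6241] w [-0.2571 -0.2018 -0.1104 -0.0928] ey [0.116  0.1221 0.1369]
top 1 brown 231 u [0.4957 0.5075 0.5412 0.5898 0.6031] w [-0.1973 -0.105  -0.0922 -0.0904] ey [0.1965 0.1985 0.2084]
top 1 dark 185 u [0.5374 0.5673 0.6031 0.6201 0.6254] w [-0.2587 -0.2034 -0.1135 -0.1084] ey [0.1936 0.1983 0.2143]
```

```bash
python3 g.py .511 .288 .168 9.1; python3 g.py .511 .288 .300 9.1
```

```text
shift [  1.8  -0.2 133.7] turn -0.0631 cur bx heading 5.49 q [ 0.38  0.33  0.24  1.48 -0.    0.28] t 2.75 F [-1.3 -0.3  1.1]
shift [ 1.7 -0.2  1.7] turn -0.0631 cur bx heading 5.49 q [ 0.38  0.33  0.24  1.48 -0.    0.28] t 2.75 F [-1.3 -0.3  1.1]
```

```bash
python3 -m handwheel '[[1.5,-0.5,30,-0.058,0.6],[1.5,-0.5,70,-0.058,0.6],[1.5,-0.5,100,-0.058,0.6],[1.5,-0.5,100,-0.058,0.6]]'; python3 g.py .511 .288 .168 9.1
```

```text
clock: 3.15
tcp_pos: [0.5084, 0.2866, 0.1972]
orientation: [-0.004, -0.077, 0.997, -0.001]
wrist_force: [-0.1, 0.2, -0.2]
finger_gap: 0.0512
grip_force: 0.0
shift [-3.   1.  29.2] turn -0.0045 cur bx heading 8.84 q [ 0.38  0.35  0.01  1.24 -0.    0.22] t 3.15 F [-0.1  0.2 -0.2]
```

```bash
python3 -m handwheel '[[-2,0.5,25,-0.003,0.6],[-2,0.5,29,-0.003,0.6],[-2,0.5,29,-0.003,0.6],[-2,0.5,29,-0.003,0.6]]'; python3 g.py .511 .288 .168 9.1
```

```text
clock: 3.55
tcp_pos: [0.5138, 0.2892, 0.1741]
orientation: [0.001, -0.079, 0.997, 0.0]
wrist_force: [0.1, -0.1, 0.9]
finger_gap: 0.0516
grip_force: 0.0
shift [ 3.  -0.8  6.1] turn -0.0001 cur bx heading 9.09 q [ 0.38  0.36 -0.03  1.18 -0.    0.22] t 3.55 F [ 0.1 -0.1  0.9]
```

```bash
python3 -m handwheel '[[0,0,1,0,0.6],[0,0,1,0,0.3],[0,0,1,0,0],[0,0,1,0,0],[0,0,1,0,0],[0,0,1,0,0],[0,0,1,0,0]]' 120; python3 g.py .511 .288 .168 9.1
```

```text
clock: 4.25
tcp_pos: [0.513, 0.2889, 0.1717]
orientation: [0.0, -0.079, 0.997, -0.0]
wrist_force: [-0.9, -1.9, 5.6]
finger_gap: 0.0124
grip_force: 117.9
shift [ 2.2 -0.5  3.7] turn 0.0003 cur bx heading 9.11 q [ 0.38  0.36 -0.03  1.18 -0.    0.22] t 4.25 F [-0.9 -1.9  5.6]
```

```bash
python3 -m handwheel '[[2.5,0,-4.3,0,0],[5,0,-8.7,0,0],[7.5,0,-13,0,0],[10,0,-17.3,0,0],[15,0,-26,0,0],[20,0,-34.6,0,0],[30,0,-52,0,0],[30,0,-52,0,0]]'; python3 -m handwheel '[[0,0,-40,0,0],[0,0,-80,0,0],[0,0,-80,0,0]]';python3 - <<'E'
from h import *
d=grab('scene'); cv2.imwrite('pics/s2.png',cv2.resize(d['color'][130:320,250:490],(720,570)))
E
python3 g.py .56 -.06 .26 -88.3
```

```text
clock: 5.05
tcp_pos: [0.4831, 0.2848, 0.2263]
orientation: [0.002, -0.08, 0.997, 0.001]
wrist_force: [1.0, 0.2, -0.9]
finger_gap: 0.0124
grip_force: 117.9
clock: 5.35
tcp_pos: [0.4854, 0.2853, 0.3089]
orientation: [0.005, -0.08, 0.997, 0.002]
wrist_force: [1.0, -0.4, -1.2]
finger_gap: 0.0126
grip_force: 118.2
shift [ -19.2 -352.6   45.7] turn 1.7005 cur bx heading 9.13 q [0.39 0.28 0.18 1.46 0.   0.23] t 5.4 F [ 0.5 -1.3 -1.2]
```

View pics/s2.png

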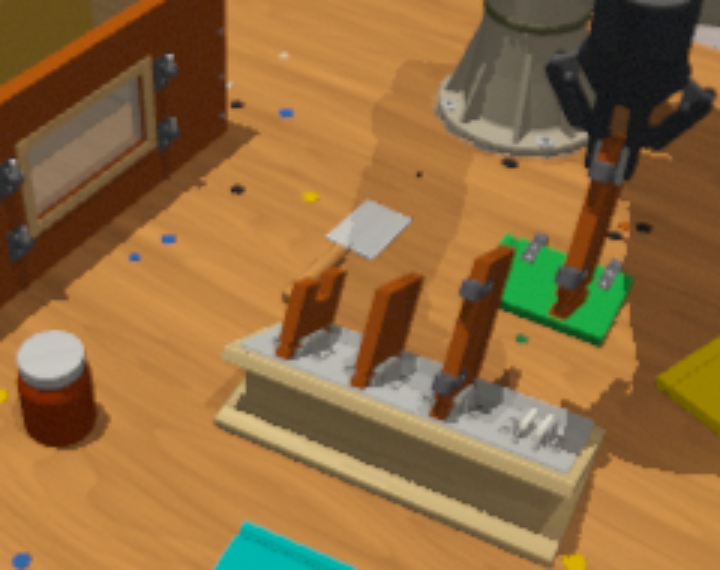

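Shutter B is out of its clip and held near (600,200) in the crop. The other three parts still stand in their clips.

```bash
python3 -m handwheel '[[0,0,-50,0,0],[0,0,-95,0,0],[-3,-50,-95,0.15,0],[-6,-100,-95,0.3,0],[-9,-150,-95,0.45,0],[-12,-200,-95,0.6,0],[-15,-250,-95,0.75,0],[-18,-300,-95,0.9,0]]'; python3 g.py .56 -.06 .26 -88.3
```

```text
clock: 6.2
tcp_pos: [0.5485, -0.0104, 0.3966]
orientation: [-0.001, 0.365, 0.931, -0.0]
wrist_force: [1.0, -0.4, -2.9]
finger_gap: 0.0125
grip_force: 118.0
shift [-42.4 -28.5 136.5] turn 0.7943 cur bx heading 317.21 q [-0.17  0.28  0.41  1.7   0.    0.58] t 6.2 F [ 1.  -0.4 -2.9]
```

```bash
python3 -m handwheel '[[-21,-14,40,0.15,0],[-42,-28,80,0.3,0],[-42,-28,130,0.45,0],[-42,-28,170,0.6,0],[-42,-28,210,0.75,0],[-42,-28,226,0.794,0],[-42,-28,226,0.794,0],[-42,-28,226,0.794,0]]'; python3 g.py .56 -.06 .15 -88.3
python3 - <<'E'
from h import *
d=grab('scene'); W=cloud(d); C=cv2.cvtColor(d['color'],cv2.COLOR_BGR2HSV).astype(int)
m=np.isfinite(W).all(-1)&(abs(W[...,0]-.565)<.03)&(W[...,1]<.05)&(W[...,1]>-.17)&(W[...,2]>.006)&(W[...,2]<.2)
g=W[m]; t=np.radians(-88.3); e=np.array([np.cos(t),np.sin(t),0])
for a in range(15,46,3):
    c,s=np.cos(np.radians(a)),np.sin(np.radians(a)); br=m&(C[...,0]<14)&(C[...,1]>150); b=W[br]
    u=b@e*c+b[:,2]*s;w=-(b@e)*s+b[:,2]*c; print(a,np.percentile(u,[1,99]).round(4),np.percentile(w,[1,99]).round(4), len(b))
cv2.imwrite('pics/s3.png',cv2.resize(d['color'][110:290,220:420],(800,720))[:600])
E
```

```text
clock: 7.0
tcp_pos: [0.5602, -0.0574, 0.1716]
orientation: [-0.001, 0.694, 0.72, -0.0]
wrist_force: [0.1, 0.9, -1.7]
finger_gap: 0.0128
grip_force: 117.9
shift [-2.6 -0.3 21.6] turn 0.0076 cur bx heading 272.14 q [-0.24  0.32 -0.1   1.16 -0.    1.29] t 7.0 F [ 0.1  0.9 -1.7]
15 [0.0448 0.1732] [0.0238 0.1758] 997
18 [0.0526 0.1771] [0.0191 0.1706] 997
21 [0.0604 0.1789] [0.0142 0.1649] 997
24 [0.0679 0.1807] [0.0089 0.1587] 997
27 [0.0747 0.1839] [0.0025 0.1523] 997
30 [0.0801 0.1867] [-0.0047  0.1462] 997
33 [0.083 0.19 ] [-0.0116  0.1401] 997
36 [0.0839 0.1928] [-0.019   0.1341] 997
39 [0.0845 0.1969] [-0.0268  0.1285] 997
42 [0.0849 0.1993] [-0.0354  0.1224] 997
45 [0.0842 0.2019] [-0.0438  0.1161] 997
```

```bash
python3 -m handwheel '[[0,0,20,0,0],[0,0,34,0,0],[0,0,38,0,0],[0,0,39,0,0],[0,0,39,0,0]]' 30; python3 g.py .56 -.06 .134 -88.3
```

```text
clock: 7.55
tcp_pos: [0.5622, -0.0578, 0.1367]
orientation: [0.002, 0.694, 0.72, 0.001]
wrist_force: [-2.9, 0.2, 8.0]
finger_gap: 0.0127
grip_force: 119.5
shift [-2.1 -2.2  2.7] turn 0.0073 cur bx heading 272.12 q [-0.24  0.34 -0.16  1.07 -0.    1.29] t 7.55 F [-2.9  0.2  8. ]
```

```bash
python3 -m handwheel '[[-4,0,0,0,0.01],[-8,0,0.3,0,0.01]]' 30; python3 -m handwheel '[[-4,0,0,0,0],[-8,0,0.5,0,0],[-12,0,1.2,0,0],[-16,0,2,0,0]]' 30;  python3 g.py .56 -.08 .134 -88.3
```

```text
clock: 7.75
tcp_pos: [0.5628, -0.0637, 0.1366]
orientation: [0.001, 0.693, 0.72, 0.003]
wrist_force: [-1.3, 7.2, 8.8]
finger_gap: 0.0124
grip_force: 119.9
clock: 8.15
tcp_pos: [0.5641, -0.0806, 0.1356]
orientation: [0.002, 0.694, 0.72, 0.003]
wrist_force: [-1.2, 7.0, 15.1]
finger_gap: 0.0126
grip_force: 120.8
shift [ 0.8 -4.1  1.6] turn 0.0083 cur bx heading 272.17 q [-0.28  0.34 -0.15  1.07  0.    1.25] t 8.15 F [-1.2  7.  15.1]
```

```bash
python3 -m handwheel '[[0,0,-2,0,0.14],[0,0,-2,0,0.14]]' 30; python3 - <<'E'
from h import *
d=grab('scene'); cv2.imwrite('pics/s4.png',cv2.resize(d['color'][110:290,220:420],(800,720))[:600])
E
```

```text
clock: 8.35
tcp_pos: [0.5636, -0.0819, 0.1359]
orientation: [0.002, 0.694, 0.72, 0.001]
wrist_force: [0.3, 1.2, 8.8]
finger_gap: 0.0126
grip_force: 120.0
```

View pics/s4.png

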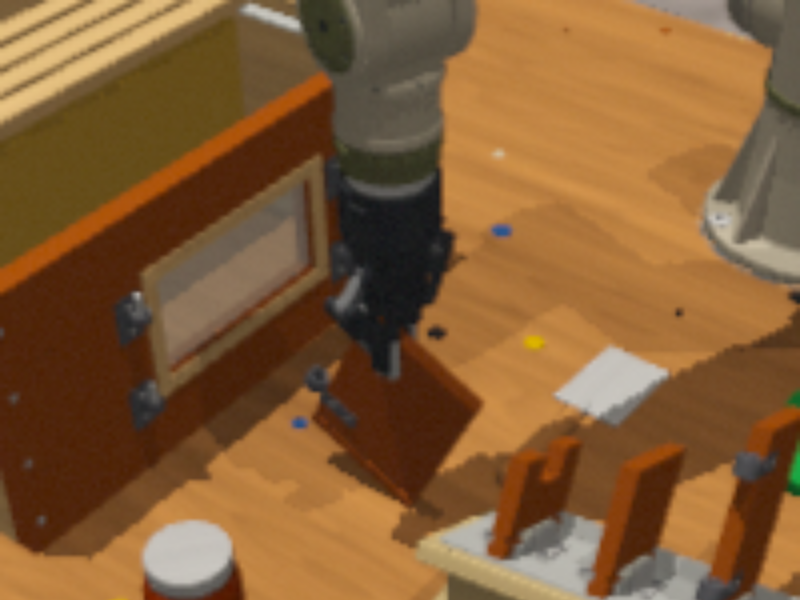

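The shutter still leans about 30°, with its near corner on the bench at (410,495). It slid instead of turning because the grip was still 120 N.

```bash
python3 -m handwheel '[[0,0,0,0,0.18],[0,0,0,0,0],[0,0,0,0,0],[0,0,0,0,0]]' 20; python3 g.py .56 -.08 .134 -88.3
```

```text
clock: 8.8
tcp_pos: [0.5629, -0.082, 0.1342]
orientation: [0.002, 0.694, 0.72, 0.001]
wrist_force: [1.5, 0.0, 5.9]
finger_gap: 0.0135
grip_force: 25.2
shift [ 2.2 -2.9  0.2] turn 0.0064 cur bx heading 272.07 q [-0.29  0.34 -0.15  1.07 -0.    1.25] t 8.8 F [1.5 0.  5.9]
```

```bash
python3 -m handwheel '[[-10,0,0.6,0,0],[-20,0,1.6,0,0],[-30,0,3.2,0,0],[-40,0,5.8,0,0],[-50,0,9.2,0,0],[-50,0,9.2,0,0]]' 20;  python3 -m handwheel '[[-6,0,2,0,0],[-12,0,5,0,0],[-18,0,8,0,0],[-24,0,11,0,0],[-27,0,13,0,0],[-27,0,14,0,0],[-27,0,15,0,0]]' 20; python3 g.py .56 -.18 .134 -88.3;  python3 - <<'E'
from h import *
d=grab('scene'); cv2.imwrite('pics/s5.png',cv2.resize(d['color'][110:290,220:420],(800,720))[:600])
E
```

```text
clock: 9.4
tcp_pos: [0.5627, -0.1333, 0.1227]
orientation: [-0.0, 0.695, 0.719, -0.001]
wrist_force: [0.3, -0.7, -1.0]
finger_gap: 0.0137
grip_force: 23.8
clock: 10.1
tcp_pos: [0.5676, -0.1576, 0.1192]
orientation: [0.005, 0.694, 0.72, 0.004]
wrist_force: [-11.7, 14.7, 61.2]
finger_gap: 0.0134
grip_force: 57.5
shift [-22.2  -8.2 -14.9] turn 0.008 cur bx heading 272.16 q [-0.41  0.39 -0.13  1.04  0.    1.12] t 10.1 F [-11.7  14.7  61.2]
```

View pics/s5.png

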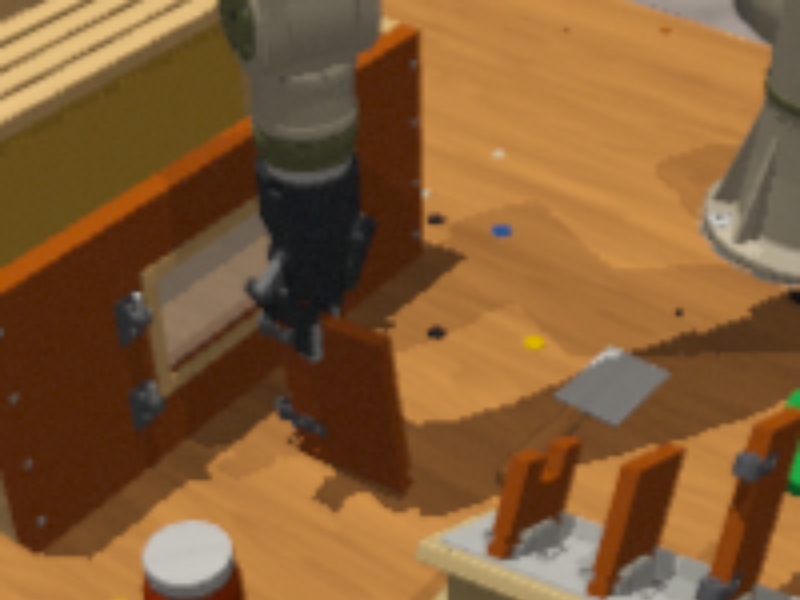

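The shutter now stands upright with its lower edge flat on the bench. The lower knuckle is at (300,415) and the fingers are near the knuckle end of its top.

```bash
python3 -m handwheel '[[0,0,-3,0,0],[0,0,-4,0,0],[0,0,-4,0,0]]' 20; python3 g.py .56 -.18 .134 -88.3;  python3 - <<'E'
from h import *
for n in('scene','wrist','top'): grab(n)
d=load('scene'); W=cloud(d); C=cv2.cvtColor(d['color'],cv2.COLOR_BGR2HSV).astype(int)
t=np.radians(-88.0); e=np.array([np.cos(t),np.sin(t),0]); n=np.array([-e[1],e[0],0])
s=sensors.get_state(); r=W-s['tcp_pos']
box=np.isfinite(W).all(-1)&(abs(r@n)<.02)&(r@e>-.15)&(r@e<.08)&(W[...,2]>.004)&(W[...,2]<.155)
for nm,m in(('brown',box&(C[...,0]<14)&(C[...,1]>150)),('dark<.1',box&(C[...,1]<120)&(W[...,2]<.1)),('dark>.1',box&(C[...,1]<120)&(W[...,2]>.1))):
    g=r[m]; print(nm,len(g),'e',np.percentile(g@e,[1,5,50,95,99]).round(4),'n',np.percentile(g@n,[2,50,98]).round(4),'z',np.percentile(W[m][:,2],[1,50,99]).round(4))
d=load('wrist'); cv2.imwrite('pics/w2.png',d['color'])
E
```

```text
clock: 10.45
tcp_pos: [0.566, -0.1575, 0.1193]
orientation: [0.003, 0.694, 0.72, 0.002]
wrist_force: [-6.9, 10.2, 36.6]
finger_gap: 0.0132
grip_force: 40.7
shift [-22.2  -6.7 -14.7] turn 0.0079 cur bx heading 272.15 q [-0.41  0.39 -0.13  1.05  0.    1.12] t 10.45 F [-6.9 10.2 36.6]
brown 862 e [-0.0831 -0.079  -0.0369  0.0237  0.0316] n [-0.0062  0.0038  0.0073] z [0.0058 0.0783 0.1542]
dark<.1 50 e [-0.0065 -0.004   0.0243  0.0458  0.048 ] n [-0.0069  0.0037  0.0069] z [0.0262 0.0384 0.0473]
dark>.1 95 e [-0.0138 -0.0125  0.003   0.0541  0.0555] n [-0.0132  0.0081  0.0187] z [0.1128 0.1298 0.1549]
```

View pics/w2.png

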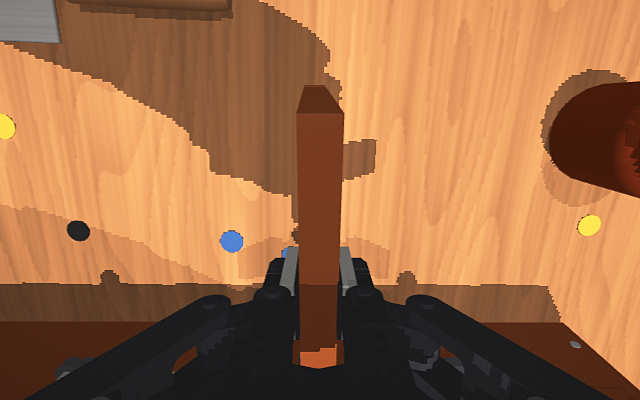

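The wrist view shows the shutter gripped straight between the pads. Its top edge runs from (320,95) to (320,345).

```bash
python3 -m handwheel '[[0,0,-3,0,0],[0,0,-5,0,0],[0,0,-5,0,0]]' 20; cat > m6.py <<'E'
from h import *
# lean of held board in scene cam: best angle minimising the edge spread
d=grab('scene'); W=cloud(d); C=cv2.cvtColor(d['color'],cv2.COLOR_BGR2HSV).astype(int)
s=sensors.get_state(); M=R.from_quat(np.roll(s['orientation'],-1)).as_matrix(); e=-M[:,0]*[1,1,0]; n=np.array([-e[1],e[0],0])
r=W-s['tcp_pos']; zb=s['tcp_pos'][2]
box=np.isfinite(W).all(-1)&(abs(r@n)<.02)&(r@e>-.15)&(r@e<.08)&(r[...,2]>-.16)&(r[...,2]<.05)&(W[...,2]>.004)
m=box&(C[...,0]<14)&(C[...,1]>150); g=r[m]; E,Z=g@e,g[:,2]
rect=cv2.minAreaRect((np.c_[E,Z]*1000).astype(np.float32)); print('rect e,z',rect)
zz=np.arange(Z.min()+.01,Z.max()-.01,.006); lo=[np.percentile(E[abs(Z-z)<.004],3) for z in zz]
p=np.polyfit(zz,lo,1); print('near edge slope deg (lean +)',-np.degrees(np.arctan(p[0])),'e at mid',np.polyval(p,zz.mean()),'resid',np.std(lo-np.polyval(p,zz)))
ee=np.arange(E.min()+.01,-.02,.006); hi=[np.percentile(Z[abs(E-x)<.004],98) for x in ee]; lo2=[np.percentile(Z[abs(E-x)<.004],2) for x in ee]
for nm,h in(('top',hi),('bottom',lo2)): p=np.polyfit(ee,h,1); print(nm,'slope',np.degrees(np.arctan(p[0])),'z rel tcp',np.polyval(p,-.02))
print('z',zb,'F',s['wrist_force'].round(1),'grip',s['grip_force'])
E
python3 m6.py
```

```text
clock: 10.9
tcp_pos: [0.5654, -0.1587, 0.1195]
orientation: [0.002, 0.694, 0.72, 0.001]
wrist_force: [-0.8, 2.0, 11.7]
finger_gap: 0.0137
grip_force: 28.2
rect e,z ((-23.237274169921875, -38.38652038574219), (152.6493682861328, 113.24063110351562), 84.6124496459961)
near edge slope deg (lean +) -5.432783106188263 e at mid -0.07735003392874235 resid 0.000600684223766147
top slope 5.475902321672235 z rel tcp 0.03933568777908487
bottom slope -5.254732113444916 z rel tcp -0.10965829740376305
z 0.1194906130896137 F [-0.8  2.7 11.7] grip 28.150861859321594
```

```bash
python3 -m handwheel '[[4,0,1.5,0,0],[8,0,2.5,0,0],[12,0,4,0,0],[16,0,5,0,0],[20,0,5,0,0],[20,0,5,0,0]]' 20; python3 -m handwheel '[[0,0,-2,0,0]]'; python3 m6.py
```

```text
clock: 11.55
tcp_pos: [0.5658, -0.1416, 0.1158]
orientation: [0.005, 0.695, 0.719, -0.001]
wrist_force: [-1.1, -7.5, 14.1]
finger_gap: 0.0135
grip_force: 29.5
clock: 11.65
tcp_pos: [0.5644, -0.14, 0.1157]
orientation: [0.002, 0.695, 0.719, -0.0]
wrist_force: [-0.5, 0.7, 0.1]
finger_gap: 0.014
grip_force: 27.4
rect e,z ((-16.313899993896484, -37.28264617919922), (148.782958984375, 114.47809600830078), 89.9990005493164)
near edge slope deg (lean +) -0.11885449282910568 e at mid -0.07094755670574185 resid 0.0006504959969305992
top slope -0.1943603693310933 z rel tcp 0.034764692003545754
bottom slope 3.2570712841430716 z rel tcp -0.10676395786623714
z 0.11568369936164401 F [ 0.2 -2.2  7.9] grip 28.497242331504822
```

```bash
python3 -m handwheel '[[0,0,0,0,0],[0,0,0,0,0],[0,0,0,0,0],[0,0,-40,0,0],[0,0,-85,0,0],[0,0,-85,0,0]]' 100; python3 g.py .6574 -.160 .200 -88.3
```

```text
clock: 12.3
tcp_pos: [0.5661, -0.1395, 0.2048]
orientation: [0.004, 0.694, 0.72, 0.001]
wrist_force: [0.6, 0.5, -1.6]
finger_gap: 0.0126
grip_force: 98.3
shift [-23.8  90.5   5.5] turn 0.0066 cur bx heading 272.08 q [-0.38  0.33  0.01  1.24 -0.    1.16] t 12.3 F [ 0.6  0.5 -1.6]
```

```bash
python3 -m handwheel '[[-10,40,3,0.007,0],[-20,80,3,0.007,0],[-24,91,3,0.007,0],[-24,91,3,0.007,0],[-24,91,3,0.007,0]]'; python3 m6.py; cat > m7.py <<'E'
import sys
from h import *
if len(sys.argv)<2: grab('scene')
d=load('scene'); c=d['color'][110:240,215:345]; cv2.imwrite(f'pics/k{int(sensors.get_state()["clock"]*100)}.png',cv2.resize(c,(600,600),interpolation=cv2.INTER_CUBIC))
W=cloud(d); C=cv2.cvtColor(d['color'],cv2.COLOR_BGR2HSV).astype(int)
c0=np.array([.58536,-.27045,0]); y=np.radians(1.7); ex=np.array([np.cos(y),np.sin(y),0]); ey=np.array([-ex[1],ex[0],0]); r=W-c0
import scipy.ndimage as nd
m=np.isfinite(W).all(-1)&(r@ey>.006)&(r@ey<.1)&(abs(r@ex)<.25)&(W[...,2]>.03)&(W[...,2]<.21)&(C[...,1]<130)
L,k=nd.label(m)
for i in range(1,k+1):
    q=L==i
    if q.sum()<8: continue
    g=np.c_[(r@ex)[q],(r@ey)[q],W[...,2][q]]; v,u=np.nonzero(q); print(q.sum(),'px',u.mean().round(1),v.mean().round(1),'mean',g.mean(0).round(4),'lo',np.percentile(g,4,axis=0).round(4),'hi',np.percentile(g,96,axis=0).round(4))
E
python3 m7.py x; python3 g.py .6574 -.16 .2 -88.3; ls pics
```

```text
clock: 12.8
tcp_pos: [0.6542, -0.1588, 0.1945]
orientation: [-0.002, 0.697, 0.717, -0.001]
wrist_force: [0.4, 0.3, -1.6]
finger_gap: 0.0131
grip_force: 98.6
rect e,z ((-17.37125015258789, -41.20915985107422), (154.95005798339844, 113.77468872070312), 89.31404876708984)
near edge slope deg (lean +) 0.11635307664442057 e at mid -0.07169702250037022 resid 0.0006881763081221982
top slope 0.18462279817723737 z rel tcp 0.03439116523154751
bottom slope -0.2637915436922454 z rel tcp -0.1124910845777024
z 0.19527177450888758 F [ 0.1  0.1 -1.7] grip 98.62487554550171
25 px 306.4 151.9 mean [-0.1746  0.0177  0.1702] lo [-0.1796  0.009   0.1606] hi [-0.1699  0.0229  0.1837]
22 px 307.3 172.7 mean [-0.1748  0.0169  0.0824] lo [-0.1801  0.0076  0.0739] hi [-0.1708  0.0234  0.099 ]
29 px 266.1 185.5 mean [0.0782 0.0717 0.2026] lo [0.0765 0.0553 0.1965] hi [0.08   0.0889 0.2096]
36 px 254.9 187.7 mean [0.075  0.0172 0.1683] lo [0.057  0.0066 0.1514] hi [0.0827 0.0251 0.1848]
52 px 269.7 207.5 mean [0.0754 0.0718 0.1163] lo [0.0658 0.0523 0.1082] hi [0.0801 0.0987 0.1235]
28 px 258.0 209.3 mean [0.0768 0.0179 0.083 ] lo [0.0731 0.0069 0.0752] hi [0.082  0.0265 0.0977]
shift [-1.4  3.3 -4.7] turn -0.0005 cur bx heading 271.67 q [-0.36  0.52  0.28  1.33 -0.    1.18] t 12.85 F [ 0.1  0.1 -1.7]
crop1.png
k1285.png
s2.png
s3.png
s4.png
s5.png
scene0.png
top0.png
w1.png
w2.png
```

```bash
python3 -m handwheel '[[-15,2,0,0,0],[-30,2.5,0,0,0],[-42,2.5,0,0,0],[-42,2.5,0,0,0],[-42,2.5,0,0,0],[-42,2.5,0,0,0]]'; python3 g.py .657 -.2 .18 -88.3;python3 m7.py | grep "mean \[0"
```

```text
clock: 13.45
tcp_pos: [0.6589, -0.201, 0.1968]
orientation: [-0.0, 0.697, 0.717, 0.0]
wrist_force: [0.0, -0.9, -1.1]
finger_gap: 0.0126
grip_force: 98.6
shift [ 1.1 -1.9 16.8] turn -0.0008 cur bx heading 271.65 q [-0.41  0.55  0.33  1.35  0.    1.13] t 13.45 F [ 0.  -0.9 -1.1]
49 px 254.6 184.2 mean [0.08   0.0238 0.1873] lo [0.0744 0.0129 0.1618] hi [0.0837 0.0415 0.2088]
22 px 263.9 187.0 mean [0.0874 0.0718 0.2027] lo [0.0797 0.0622 0.1898] hi [0.0942 0.0788 0.21  ]
74 px 258.9 205.1 mean [0.0794 0.0283 0.107 ] lo [0.0717 0.0089 0.0767] hi [0.083  0.0607 0.1235]
```

```bash
mv pics/k1285.png pics/old.png; ls pics/k*; cp pics/k*.png pics/kk.png
```

```text
pics/k1350.png
```

View pics/kk.png

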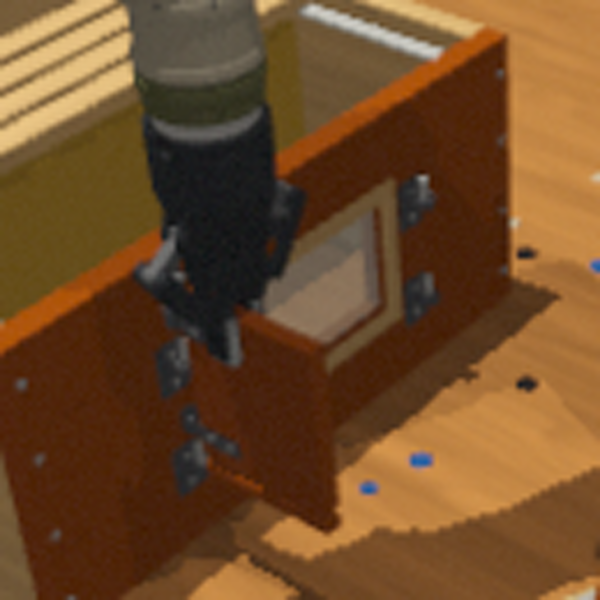

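The lower knuckle at (192,418) is above its pin bracket at (188,465), and the board is square to the wall.

```bash
python3 -m handwheel '[[0,-0.5,5,0,0],[0,-0.5,10,0,0],[0,-0.5,13,0,0],[0,-0.5,16,0,0],[0,-0.5,19,0,0],[0,-0.5,19,0,0]]'; python3 g.py .6585 -.201 .165 -88.3
```

```text
clock: 14.1
tcp_pos: [0.6583, -0.201, 0.177]
orientation: [-0.0, 0.697, 0.717, -0.0]
wrist_force: [0.1, 0.5, -1.8]
finger_gap: 0.0126
grip_force: 98.6
shift [-0.   0.2 12. ] turn -0.0007 cur bx heading 271.66 q [-0.41  0.56  0.29  1.3  -0.    1.13] t 14.1 F [ 0.1  0.5 -1.8]
```

```bash
python3 -m handwheel '[[0,0,4,0,0],[0,0,7,0,0],[0,0,9,0,0],[0,0,11,0,0],[0,0,12,0,0],[0,0,12,0,0]]'; python3 g.py .6585 -.201 .165 -88.3; python3 m7.py | grep "mean \[0"
```

```text
clock: 14.7
tcp_pos: [0.6586, -0.2011, 0.1661]
orientation: [0.0, 0.697, 0.717, 0.0]
wrist_force: [0.4, 0.1, -0.5]
finger_gap: 0.0131
grip_force: 99.1
shift [ 0.1 -0.1  1.1] turn -0.0007 cur bx heading 271.66 q [-0.41  0.56  0.27  1.28 -0.    1.13] t 14.7 F [ 0.4  0.1 -0.5]
18 px 269.5 183.3 mean [0.0651 0.0733 0.2032] lo [0.0599 0.0637 0.1992] hi [0.0688 0.0804 0.2081]
103 px 261.5 190.9 mean [0.0863 0.0573 0.181 ] lo [0.0794 0.0148 0.1623] hi [0.0945 0.0802 0.204 ]
54 px 260.4 210.7 mean [0.0806 0.0326 0.0871] lo [0.0742 0.0114 0.0745] hi [0.0842 0.06   0.0965]
```

```bash
python3 -m handwheel '[[0,0,1,0,0],[0,0,2,0,0],[0,0,3,0,0],[0,0,3,0,0]]'; python3 -m handwheel '[[0,0,1,0,0],[0,0,2,0,0],[0,0,2,0,0]]'
```

```text
clock: 15.15
tcp_pos: [0.6588, -0.2011, 0.1658]
orientation: [0.001, 0.697, 0.717, 0.0]
wrist_force: [-3.7, 2.8, 11.8]
finger_gap: 0.0127
grip_force: 100.7
clock: 15.45
tcp_pos: [0.6589, -0.2011, 0.1656]
orientation: [0.002, 0.697, 0.717, 0.001]
wrist_force: [-6.2, 4.3, 18.6]
finger_gap: 0.0125
grip_force: 102.0
```

```bash
python3 -m handwheel '[[0,0,-2,0,0],[0,0,-4,0,0.25],[0,0,-4,0,0.4],[0,0,-4,0,0.5],[0,0,-4,0,0.5],[0,0,-40,0,0.5],[0,0,-90,0,0.6],[0,0,-90,0,0.6]]'; python3 - <<'E'
from h import *
grab('scene')
E
python3 m7.py x| grep "mean \[0"; python3 - <<'E'
from h import *
d=load('scene'); W=cloud(d); C=cv2.cvtColor(d['color'],cv2.COLOR_BGR2HSV).astype(int)
c0=np.array([.58536,-.27045,0]); y=np.radians(1.7); ex=np.array([np.cos(y),np.sin(y),0]); ey=np.array([-ex[1],ex[0],0]); r=W-c0
m=np.isfinite(W).all(-1)&(r@ey>.03)&(r@ey<.17)&(abs(r@ex-.075)<.03)&(W[...,2]>.02)&(W[...,2]<.24)&(C[...,0]<14)&(C[...,1]>150)
print(m.sum(),[np.percentile(v[m],[1,50,99]).round(4) for v in (r@ex,r@ey,W[...,2])])
E
python3 g.py .5233 .2112 .36 9.1
```

```text
clock: 16.25
tcp_pos: [0.6612, -0.2022, 0.2583]
orientation: [0.005, 0.697, 0.717, 0.002]
wrist_force: [0.9, -0.2, 1.3]
finger_gap: 0.0513
grip_force: 0.0
66 px 257.2 188.9 mean [0.081  0.0337 0.1745] lo [0.0752 0.0108 0.1623] hi [0.0846 0.0613 0.1834]
59 px 260.2 210.7 mean [0.0806 0.0314 0.0866] lo [0.0749 0.0099 0.0739] hi [0.0831 0.0604 0.096 ]
1058 [array([0.069 , 0.0809, 0.084 ]), array([0.0318, 0.0956, 0.141 ]), array([0.0487, 0.1354, 0.1999])]
shift [ 416.6 -124.5 -107.3] turn -1.7006 cur bx heading 271.66 q [-0.41  0.55  0.46  1.48 -0.    1.13] t 16.3 F [-0.5 -0.  -0.2]
```

```bash
python3 -m handwheel '[[10,0,-50,0,0.6],[50,-15,-90,-0.15,0.6],[98,-30,-100,-0.3,0.6],[145,-44,-100,-0.45,0.6],[193,-58,-100,-0.6,0.6],[240,-72,-100,-0.75,0.6],[288,-86,-100,-0.9,0.6],[336,-100,-100,-1.05,0.6]]'; python3 g.py .5233 .2112 .3 9.1
```

```text
clock: 17.1
tcp_pos: [0.5499, 0.1268, 0.3494]
orientation: [-0.001, 0.241, 0.971, -0.0]
wrist_force: [1.5, 0.6, -0.1]
finger_gap: 0.0513
grip_force: 0.0
shift [62.9 62.3 49.4] turn -0.6448 cur bx heading 332.16 q [0.08 0.29 0.31 1.58 0.   0.57] t 17.1 F [ 1.5  0.6 -0.1]
```

```bash
python3 -m handwheel '[[30,30,20,-0.15,0.6],[60,60,40,-0.3,0.6],[63,62,49,-0.45,0.6],[63,62,49,-0.6,0.6],[63,62,49,-0.645,0.6],[63,62,49,-0.645,0.6],[63,62,49,-0.645,0.6]]'; python3 g.py .5233 .2112 .168 9.1; python3 - <<'E'
from h import *
grab('wrist')
E
python3 m5.py
```

```text
clock: 17.8
tcp_pos: [0.5246, 0.2094, 0.3008]
orientation: [-0.001, -0.076, 0.997, -0.0]
wrist_force: [0.4, -0.5, 0.0]
finger_gap: 0.0509
grip_force: 0.0
shift [  0.8   2.  132.8] turn -0.0069 cur bx heading 8.7 q [ 0.24  0.29  0.18  1.46 -0.    0.09] t 17.8 F [ 0.4 -0.5  0. ]
2750 39 u [0.4951 0.6521] w [-0.0948  0.0587] top ey [0.1081 0.1219 0.1418] slope -44.82 zmax 0.3851917301860904Traceback (most recent call last):
  File "m5.py", line 7, in <module>
    t=g[w>np.percentile(w,99)-.005]
          ~~~~~~~~~~~~~^^^^^^
    return _quantile_unchecked(
        a, q, axis, out, overwrite_input, method, keepdims, weights)
    return _ureduce(a,
                    func=_quantile_ureduce_func,
    ...<5 lines>...
                    overwrite_input=overwrite_input,
                    method=method)
    r = func(a, **kwargs)
    result = _quantile(arr,
                       quantiles=q,
    ...<2 lines>...
                       out=out,
                       weights=wgt)
    slices_having_nans = np.isnan(arr[-1, ...])
                                  ~~~^^^^^^^^^
IndexError: index -1 is out of bounds for axis 0 with size 0
```

```bash
sed -i 's/(.125,.203)/(.125,)/; s/>.13)/>.13)\&(W[...,2]<.23)/' m5.py; python3 m5.py; python3 -m handwheel '[[0.8,1,40,-0.007,0.6],[0.8,1.5,80,-0.007,0.6],[0.8,1.5,110,-0.007,0.6],[0.8,1.5,130,-0.007,0.6],[0.8,1.5,131,-0.007,0.6],[0.8,1.5,131,-0.007,0.6]]' 110; python3 g.py .5233 .2112 .168 9.1
```

```text
2708 2616 u [0.4951 0.6041] w [-0.0948 -0.0933] top ey [0.1198 0.1262 0.1327] slope 0.04 zmax 0.2205701458162806
clock: 18.45
tcp_pos: [0.5238, 0.2106, 0.1708]
orientation: [-0.0, -0.08, 0.997, -0.0]
wrist_force: [0.1, -0.5, 0.5]
finger_gap: 0.0506
grip_force: 0.0
shift [0.4 0.6 2.8] turn 0.0006 cur bx heading 9.13 q [ 0.24  0.32 -0.1   1.16 -0.    0.08] t 18.45 F [ 0.1 -0.5  0.5]
```

Shutter A hasn't moved and the tool is well aligned with it. Grip, pull along its own z, and lift.

```bash
python3 -m handwheel '[[0,0,1,0,0.3],[0,0,1,0,0],[0,0,1,0,0],[0,0,1,0,0],[0,0,1,0,0],[0,0,1,0,0]]' 120 && python3 -m handwheel '[[2.5,0,-4.3,0,0],[5,0,-8.7,0,0],[7.5,0,-13,0,0],[10,0,-17.3,0,0],[15,0,-26,0,0],[20,0,-34.6,0,0],[30,0,-52,0,0],[30,0,-80,0,0]]';python3 m7.py | grep "mean \[0";  python3 g.py .52 -.055 .26 -88.3
```

```text
clock: 19.05
tcp_pos: [0.5245, 0.211, 0.1712]
orientation: [0.001, -0.08, 0.997, 0.0]
wrist_force: [-1.5, -1.1, 6.1]
finger_gap: 0.0125
grip_force: 118.1
clock: 19.85
tcp_pos: [0.4911, 0.2056, 0.2494]
orientation: [-0.002, -0.08, 0.997, -0.0]
wrist_force: [0.1, -0.3, -1.9]
finger_gap: 0.0127
grip_force: 117.9
68 px 257.3 189.0 mean [0.081  0.0339 0.1745] lo [0.0738 0.0109 0.1627] hi [0.084  0.0625 0.1851]
57 px 260.1 210.8 mean [0.0807 0.0311 0.0864] lo [0.0753 0.0091 0.0752] hi [0.0836 0.0614 0.0953]
shift [  16.2 -262.1   -4.8] turn 1.7017 cur bx heading 9.2 q [ 0.25  0.23 -0.01  1.33  0.    0.08] t 19.9 F [2.1 0.9 2.1]
```

```bash
python3 -m handwheel '[[0,0,-50,0,0],[0,0,-100,0,0],[0,0,-140,0,0],[0,-50,-140,0.15,0],[0,-100,-140,0.3,0],[-1,-150,-140,0.45,0],[-2,-200,-140,0.6,0],[-4,-240,-140,0.75,0]]';  python3 g.py .545 -.055 .172 -88.3
```

```text
clock: 20.7
tcp_pos: [0.5358, -0.0325, 0.3903]
orientation: [0.0, 0.294, 0.956, -0.0]
wrist_force: [0.8, 0.2, -2.0]
finger_gap: 0.0124
grip_force: 118.0
shift [-20.1 -13.4 218.3] turn 0.9443 cur bx heading 325.8 q [-0.21  0.25  0.35  1.67 -0.    0.39] t 20.7 F [ 0.8  0.2 -2. ]
```

```bash
python3 -m handwheel '[[-10,-7,40,0.15,0],[-20,-13,80,0.3,0],[-20,-13,120,0.45,0],[-20,-13,160,0.6,0],[-20,-13,200,0.75,0],[-20,-13,218,0.9,0],[-20,-13,218,0.944,0],[-20,-13,218,0.944,0]]'; python3 -m handwheel '[[0,0,20,0,0],[0,0,32,0,0],[0,0,35,0,0],[0,0,37,0,0],[0,0,37,0,0]]';  python3 g.py .545 -.055 .136 -88.3
```

```text
clock: 21.5
tcp_pos: [0.5449, -0.0518, 0.1712]
orientation: [-0.001, 0.694, 0.72, -0.0]
wrist_force: [0.4, -0.1, -0.2]
finger_gap: 0.0127
grip_force: 117.9
clock: 22.0
tcp_pos: [0.5456, -0.0521, 0.1362]
orientation: [0.0, 0.694, 0.72, 0.0]
wrist_force: [-3.0, 1.2, 5.1]
finger_gap: 0.0125
grip_force: 119.1
shift [-2.9 -0.7  0.2] turn 0.008 cur bx heading 272.16 q [-0.24  0.31 -0.2   1.06 -0.    1.29] t 22.0 F [-3.   1.2  5.1]
```

```bash
python3 -m handwheel '[[0,0,0,0,0.18],[0,0,0,0,0],[0,0,0,0,0],[0,0,0,0,0]]' 20; python3 -m handwheel '[[-10,0,1,0,0],[-20,0,2,0,0],[-30,0,3.7,0,0],[-40,0,6.3,0,0],[-50,0,9.7,0,0],[-58,0,13,0,0],[-64,0,16,0,0],[-64,0,16,0,0]]' 20; python3 m6.py
```

```text
clock: 22.4
tcp_pos: [0.5469, -0.0523, 0.1357]
orientation: [0.001, 0.694, 0.72, 0.001]
wrist_force: [1.6, -0.6, 5.1]
finger_gap: 0.0137
grip_force: 24.3
clock: 23.2
tcp_pos: [0.5488, -0.118, 0.1189]
orientation: [0.001, 0.694, 0.72, -0.0]
wrist_force: [0.0, -2.8, 4.3]
finger_gap: 0.0136
grip_force: 24.3
rect e,z ((-12.010673522949219, -38.422767639160156), (122.27396392822266, 155.2841339111328), 1.673043966293335)
near edge slope deg (lean +) 1.7109108939462063 e at mid -0.07044311388642438 resid 0.0006315169214083799
top slope 1.9553992542792815 z rel tcp 0.03285465462203569
bottom slope -5.6596666900301935 z rel tcp -0.11306882703966872
z 0.11899543413539442 F [ 0.4 -3.5  3.7] grip 24.291096925735474
```

```bash
python3 -m handwheel '[[-4,0,1.5,0,0],[-4,0,3.5,0,0],[0,0,4.5,0,0],[4,0,4.5,0,0],[8,0,4.5,0,0],[8,0,4.5,0,0],[8,0,2.5,0,0]]' 20; python3 m6.py
```

```text
clock: 23.95
tcp_pos: [0.5497, -0.1109, 0.1186]
orientation: [0.004, 0.694, 0.72, -0.0]
wrist_force: [0.7, 0.5, -1.1]
finger_gap: 0.0138
grip_force: 24.2
rect e,z ((-11.565502166748047, -38.367218017578125), (121.11023712158203, 152.07179260253906), 0.43122178316116333)
near edge slope deg (lean +) 2.1368160199453308 e at mid -0.06863793376670557 resid 0.0011475556176509386
top slope 2.1120538664666206 z rel tcp 0.03501351978351423
bottom slope -1.030675818193165 z rel tcp -0.1109122654756657
z 0.11814949438305737 F [ 0.3 -6.5 12.5] grip 26.18886172771454
```

```bash
python3 -m handwheel '[[-2,0,2,0,0],[-4,0,4,0,0],[-4,0,5,0,0],[-4,0,5,0,0],[-4,0,5,0,0]]' 20; python3 -m handwheel '[[0,0,-2,0,0],[0,0,-3,0,0],[0,0,-3,0,0]]'; python3 m6.py
```

```text
clock: 24.5
tcp_pos: [0.5502, -0.1143, 0.1157]
orientation: [0.004, 0.694, 0.72, 0.0]
wrist_force: [-3.6, -3.0, 27.3]
finger_gap: 0.0134
grip_force: 28.7
clock: 24.8
tcp_pos: [0.5494, -0.1132, 0.1158]
orientation: [0.002, 0.694, 0.72, 0.0]
wrist_force: [0.0, -2.1, 11.5]
finger_gap: 0.0134
grip_force: 26.4
rect e,z ((-18.70922088623047, -31.74439239501953), (115.61783599853516, 162.7047119140625), 1.9259158372879028)
near edge slope deg (lean +) -0.07303917236745493 e at mid -0.07169312937566583 resid 0.0007307827172962721
top slope 2.3171326644787915 z rel tcp 0.03624946082840973
bottom slope 1.039726456617207 z rel tcp -0.1075750738236063
z 0.11575439730295618 F [-0.1 -1.8 10.6] grip 26.36454999446869
```

```bash
python3 -m handwheel '[[0,0,0,0,0],[0,0,0,0,0],[0,0,0,0,0],[0,0,-40,0,0],[0,0,-85,0,0],[0,0,-85,0,0]]' 100; python3 g.py .4057 -.1666 .2 -88.3
```

```text
clock: 25.45
tcp_pos: [0.5503, -0.1127, 0.204]
orientation: [0.003, 0.694, 0.72, 0.002]
wrist_force: [0.2, -0.9, -0.9]
finger_gap: 0.0128
grip_force: 98.3
shift [ -48.4 -146.5    3.2] turn 0.0079 cur bx heading 272.15 q [-0.35  0.29 -0.05  1.22  0.    1.19] t 25.45 F [ 0.2 -0.9 -0.9]
```

```bash
python3 -m handwheel '[[-16,-48,2,0.008,0],[-32,-96,2,0.008,0],[-48,-140,2,0.008,0],[-48,-146,2,0.008,0],[-48,-146,2,0.008,0],[-48,-146,2,0.008,0],[-48,-146,2,0.008,0]]'; python3 m6.py; python3 m7.py x; python3 g.py .4057 -.1666 .197 -88.3
```

```text
clock: 26.15
tcp_pos: [0.4049, -0.1652, 0.1968]
orientation: [-0.0, 0.696, 0.718, 0.0]
wrist_force: [-0.1, 0.4, -1.8]
finger_gap: 0.0129
grip_force: 99.0
rect e,z ((-18.997211456298828, -35.691307067871094), (113.52784729003906, 162.40371704101562), 1.2246172428131104)
near edge slope deg (lean +) -0.12814433446435047 e at mid -0.07138024119708786 resid 0.0007605658710633248
top slope 0.9945117687261287 z rel tcp 0.03581745695374448
bottom slope 1.9170968020979848 z rel tcp -0.11021835582994696
z 0.1968718354191544 F [ 0.3  0.1 -1.9] grip 99.00905728340149
28 px 318.3 149.0 mean [-0.1718  0.0728  0.2034] lo [-0.1761  0.0559  0.1974] hi [-0.1688  0.0932  0.2092]
26 px 306.3 151.9 mean [-0.1747  0.0174  0.1701] lo [-0.1805  0.0067  0.1611] hi [-0.1682  0.0248  0.1841]
47 px 319.4 169.7 mean [-0.1738  0.0735  0.1186] lo [-0.1865  0.0532  0.1102] hi [-0.1692  0.0989  0.1254]
25 px 307.2 172.6 mean [-0.1745  0.0168  0.0829] lo [-0.1806  0.008   0.0739] hi [-0.1691  0.0239  0.0957]
66 px 257.1 188.9 mean [0.081  0.0333 0.1745] lo [0.0749 0.0119 0.1628] hi [0.0841 0.0626 0.1848]
60 px 260.0 210.7 mean [0.0803 0.0305 0.086 ] lo [0.072  0.0085 0.0749] hi [0.0834 0.0602 0.0955]
shift [-1.4  0.7 -0.1] turn 0.0008 cur bx heading 271.75 q [-0.57  0.06 -0.35  1.16  0.    0.97] t 26.2 F [ 0.3  0.1 -1.9]
```

```bash
python3 -m handwheel '[[-15,0.5,0,0,0],[-30,0.5,0,0,0],[-43,0.5,0,0,0],[-43,0.5,0,0,0],[-43,0.5,0,0,0],[-43,0.5,0,0,0]]'; python3 g.py .4069 -.2086 .18 -88.3; python3 -m handwheel '[[0,0,5,0,0],[0,0,10,0,0],[0,0,12,0,0],[0,0,14,0,0],[0,0,16,0,0],[0,0,16,0,0]]'; python3 g.py .4069 -.2086 .165 -88.3
```

```text
clock: 26.8
tcp_pos: [0.4054, -0.2083, 0.1971]
orientation: [-0.0, 0.697, 0.717, 0.0]
wrist_force: [-0.8, -0.3, -2.7]
finger_gap: 0.0128
grip_force: 99.1
shift [-0.3  1.5 17.1] turn -0.001 cur bx heading 271.64 q [-0.65  0.1  -0.31  1.16  0.    0.89] t 26.8 F [-0.8 -0.3 -2.7]
clock: 27.4
tcp_pos: [0.4057, -0.2084, 0.181]
orientation: [0.0, 0.697, 0.717, 0.0]
wrist_force: [0.0, 0.2, -1.9]
finger_gap: 0.0128
grip_force: 99.1
shift [-0.3  1.2 16. ] turn -0.0005 cur bx heading 271.67 q [-0.65  0.11 -0.34  1.12  0.    0.89] t 27.4 F [ 0.   0.2 -1.9]
```

```bash
python3 -m handwheel '[[0,0.8,0,0,0],[0,0.8,3,0,0],[0,0.8,6,0,0],[0,0.8,9,0,0],[0,0.8,9,0,0]]'; python3 g.py .4069 -.2086 .165 -88.3;  python3 -m handwheel '[[0,0,3,0,0],[0,0,5,0,0],[0,0,7,0,0],[0,0,8,0,0],[0,0,8,0,0]]'
```

```text
clock: 27.9
tcp_pos: [0.4061, -0.2082, 0.1716]
orientation: [-0.001, 0.697, 0.717, -0.0]
wrist_force: [0.4, 0.9, -2.3]
finger_gap: 0.0127
grip_force: 99.1
shift [-0.4  0.8  6.6] turn -0.0007 cur bx heading 271.66 q [-0.65  0.12 -0.36  1.1  -0.    0.89] t 27.9 F [ 0.4  0.9 -2.3]
clock: 28.4
tcp_pos: [0.4066, -0.2084, 0.1658]
orientation: [0.001, 0.697, 0.717, 0.0]
wrist_force: [-2.7, 3.9, 10.6]
finger_gap: 0.0127
grip_force: 101.2
```

Contact came at the same height as the first shutter, so it is seated. Release, retreat and check.

```bash
python3 -m handwheel '[[0,0,-1,0,0],[0,0,-2,0,0.25],[0,0,-2,0,0.4],[0,0,-2,0,0.5],[0,0,-2,0,0.5],[0,0,-40,0,0.5],[0,0,-90,0,0.5],[0,0,-90,0,0.5]]'; python3 -m handwheel '[[0,0,-50,0,0.5],[0,0,-50,0,0.5],[0,0,-50,0,0.5]]'; python3 m7.py; python3 - <<'E'
from h import *
d=load('scene'); W=cloud(d); C=cv2.cvtColor(d['color'],cv2.COLOR_BGR2HSV).astype(int)
c0=np.array([.58536,-.27045,0]); y=np.radians(1.7); ex=np.array([np.cos(y),np.sin(y),0]); ey=np.array([-ex[1],ex[0],0]); r=W-c0
for x0 in(.075,-.177):
    m=np.isfinite(W).all(-1)&(r@ey>.03)&(r@ey<.17)&(abs(r@ex-x0)<.03)&(W[...,2]>.02)&(W[...,2]<.24)&(C[...,0]<14)&(C[...,1]>150)
    print(m.sum(),[np.percentile(v[m],[1,50,99]).round(4) for v in (r@ex,r@ey,W[...,2])])
cv2.imwrite('pics/fin.png',d['color'])
E
```

```text
clock: 29.2
tcp_pos: [0.409, -0.2103, 0.2602]
orientation: [0.005, 0.697, 0.717, 0.001]
wrist_force: [0.2, -0.7, 0.3]
finger_gap: 0.043
grip_force: 0.0
clock: 29.5
tcp_pos: [0.4072, -0.209, 0.3051]
orientation: [0.001, 0.697, 0.717, 0.0]
wrist_force: [0.1, -0.3, -0.0]
finger_gap: 0.0427
grip_force: 0.0
61 px 309.4 152.8 mean [-0.172   0.0331  0.1737] lo [-0.1792  0.0091  0.1631] hi [-0.1678  0.0617  0.1832]
58 px 309.7 173.5 mean [-0.1719  0.0303  0.0859] lo [-0.176   0.0078  0.0752] hi [-0.168   0.0586  0.0956]
66 px 257.2 188.9 mean [0.0809 0.0333 0.1744] lo [0.074  0.0104 0.1634] hi [0.0842 0.0622 0.1839]
58 px 260.1 210.7 mean [0.081  0.0318 0.0872] lo [0.0748 0.0096 0.0766] hi [0.0839 0.0611 0.0958]
1042 [array([0.0681, 0.0809, 0.084 ]), array([0.0317, 0.0956, 0.1415]), array([0.0491, 0.1346, 0.2   ])]
954 [array([-0.1825, -0.172 , -0.1672]), array([0.0319, 0.0923, 0.141 ]), array([0.049 , 0.132 , 0.2004])]
```

View pics/fin.png

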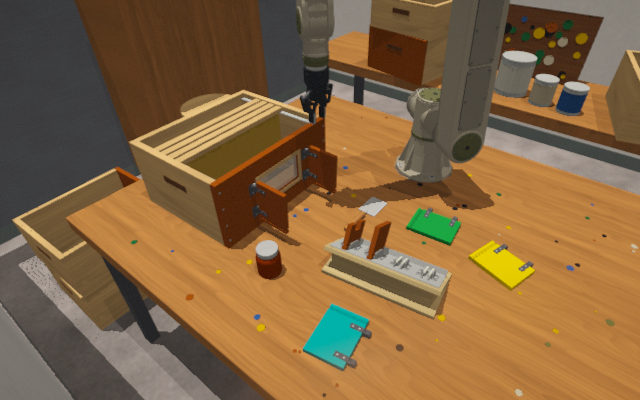

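Both shutters hang square to the wall at (270,205) and (320,165), with identical heights. The slat and block are still in their clips, and the jar and knife haven't moved.

```bash
python3 -c "
from workcell import workorder
print(workorder.hand_in())"
```

```text
the job is handed in; nothing more can be done
None
```

Both shutters hang on the hive, one on each pintle pair with knuckles fully down; the slat and block are still in their clips, the jar and knife look undisturbed, and the job is handed in at about 30 s of the 64 s limit (no verdict shown).

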